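Park the locking plunger of a specimen stage and slide the stage to its lamp end

ROBOT

A 6-joint arm with a two-finger parallel gripper is mounted at the origin on the work surface. World frame = base frame: x ahead of the robot, y to its left, z up, the work surface at z = 0. Lengths are in m, angles in degrees, forces in N, time in s.
With the tool pointing down it reaches from about 0.3 to 0.775 m from the base axis. Payload 14.6 kg.
Tool frame: the origin (TCP) lies on the centre line of the jaws, within the pads' length; the fingertips stand arm.tip_extent ahead of it and the grasp point (between the pads) lies 3 mm ahead of it (arm.tip_extent is the distance from the TCP to the fingertips, in m); z points along the fingers, y is the direction in which the jaws open and shut (so a half turn about z gives the same grasp; the last joint's range is limited). The gripper opens to 85 mm and grips with 20 to 120 N. Pads are 22 mm wide; open, the fingers measure 114 mm over their backs; the gripper's body (76 mm by 85 mm) begins 54 mm behind the grasp point. The pads swing forward as they close: fully open they stand 13 mm farther back than shut.
Start: joints at [64.022, 17.183, 87.147, -0, 75.671, -3.816], TCP at [0.207, 0.509, 0.253] pointing down, gripper open.
Joint ranges: [-173.82, 173.82], [-45.26, 126.66], [13.44, 144.39], [-59.66, 239.66], [0, 175.72], [-146.38, 146.38]. Speed limits (degrees/s): [127.2, 127.2, 147.25, 180, 180, 180].

INTERFACE

Orientations are given as a 3x3 rotation matrix whose columns are the frame's x, y, z axes.
In Python, from cell import arm gives the robot as it stands.
- The arm moves only by the tool servo_tool, never from a script. Its argument "plan" is a list of rows, each a list of 3 entries, a list of its own where there are three numbers: the opening in per cent of the stroke, from 0 (shut) to 100 (fully open), then the shift along the tool's x, y, z in mm, then the turn, a rotation vector about the tool's x, y, z in rad. A call has 1 to 20 rows; each row is the pose to reach, as a shift and turn from the pose commanded when the call began, along the tool's axes at that moment; what a row does not reach only later rows make up. A row lasts 1/10 s, in which the tool goes at most 50 mm and 8.59 degrees, less where a joint would pass 70% of its speed; a pose out of reach is approached as far as the arm can. A call with a gripper value outside its range is refused whole. The fingers move at their own pace and stop on an object; the grip force is fixed at half the most. Time passes only in rows, so rows that repeat a pose let the fingers close. It gives the time, the measured TCP pose, the force and the opening at its end, in the units of the state.
- arm.state(): the state, without advancing time (a new reading comes with each control period).
- arm.grab_frame(name): name is "side" or "top"; returns the picture (384x512x3 uint8, red, green, blue); there is no depth.
- arm.camera_model(name): a dict with "fx", "fy", "cx", "cy" (pixels), "rvec" (rotation vector, rad) and "tvec" (3), from world to camera coordinates, as OpenCV has them. Camera axes: x right, y down, z forward; pixel columns grow to the right and rows downward; lengths in m; the calibration is good to about 2 mm. A picture is of the moment at which its call begins. camera_model takes no time and is no camera call.
- arm.sign_off(): hands the job in, once; it reports no verdict.
The state is a dict: "time_s": time; "q": joint angles; "qd": joint speeds; "tau": joint torques, N m; "ee_pos": TCP position; "tcp_rot": TCP orientation; "force": force on the tool from outside, world axes, zero at the start; "ft_torque": the same for the moment, N m; "opening": finger opening in m.
Only numpy, scipy, OpenCV 4.12 (cv2) and the standard library are available. Lean on these libraries where they do the work, as an engineer would, in place of code of your own. Each camera call takes 0.05 s, during which the arm holds its last target.

TASK

Unlock the specimen stage and bring it to its lamp end: pull the plunger's T-knob up against its spring, twist it clockwise until its key meets the shoulder, and let it down into the rest notch so that it stays up by itself when released. Then slide the stage by its upright handle until it rests fully against the end stop. Do not wrench the key against the shoulder nor ram the stage into the stop, keep the dish on the stage lying in its nest, and leave the jar, beaker and forceps beside it where they are.

Things in the scene. Friction and masses are not known exactly. Their poses are not given: they have to be found in the camera images.
- base: aluminium base plate, 200 x 270 x 10 mm, on the table, with two rails; it never moves. Origin on the table near its middle; z up; +y is the direction in which the stage slides from the locked end to the lamp end. A small white lamp on a post, 105 mm high, stands at x +95, y +105 mm, clear of the work.
- knob_grip (a point): centre of the plunger's T-knob bar, black, 13 mm thick along its x, 44 mm long along its y, 26 mm high, on a round neck. Plunger down: the point is 97 mm above the table, the bar reaches from 82 to 108 mm, and the collar's parts below (within 25 mm of the axis) reach 72 mm. The vertical plunger axis runs through it; its +x is the side to which the key points.
- knob: the T-knob, axes as knob_grip; origin on its axis, 44 mm above the table when down. Its key is a 4 x 4 mm steel bar reaching 21 mm from the axis along +x, 48 to 52 mm above the table when down, sitting in a slot that keeps it from turning. Lifted 14 mm or more, it clears the lip before the notch when turned clockwise seen from above; the other way is walled off.
- rim_axis (a point): point on the plunger axis, level with the top of the catch's lip, 62 mm above the table. The rest notch (3 mm deep, 6 mm wide, behind the lip) lies 0.5 to 1.4 rad clockwise of the slot, set anew each time, not measured. A tall shoulder just past it stops the key at any lift: feel it, then let the key down. 0.15 to 0.3 N m on the knob is plenty; above 35 N (about 0.65 N m) harms it.
- plunger (a joint): lift of the plunger and knob in m: 0 down (locking pin 8 mm deep in the stage's ear), about 0.011 parked in the rest notch, 0.007 key on the low ledge short of the notch (stage still locked), 0.014 key on the lip, 0.019 upper limit. The spring pulls down with 5 N at 0, 12 N at 0.014 and 14.5 N at 0.019.
- carriage (a joint): travel of the specimen stage in m along the base's +y: 0 at the locked end, 0.100 against the steel end stop. The stage drags with about 2.5 N and stays where it is left. With the plunger down it is locked.
- stage_handle (a point): grip point of the stage's upright handle, 64 mm above the table: a black bar 12 mm thick along the base's y, 28 mm wide along the base's x, reaching from 28 to 83 mm above the table. The stage is a grey plate 110 mm long, its top 28 mm above the table.
- stop: steel end stop block at the lamp end, 50 x 14 x 22 mm on the base plate; origin at the foot of the face that the stage meets. A push of 5 to 15 N on it is plenty; above 50 N counts as ramming.
- dish: open glass dish, 72 mm across, 14 mm high, loose in a low round nest in the middle of the stage, 80 g; origin at its underside. It rides along.
- beaker: glass beaker, 60 mm across, 85 mm high, beside the base on the table; leave it alone. Origin at its underside.
- jar: white jar, 52 mm across, 70 mm high, beyond the base; leave it alone. Origin at its underside.
- forceps: steel forceps, about 125 mm long, 8 mm high, lying on the table beside the base; leave them alone. Origin near the middle, underside.
Not all that is in view belongs to the job. Of the things shaped like the dish, the glass one is meant.

How it is judged:
By the outcome, as a careful person would: the job done as asked, in the order asked, and still so for the second after the job is handed in, with the robot touching nothing.
It also fails if it takes over 70 s, if anything falls off the work surface, if the arm or the gripper's body presses on something with over 40 N, if the wrist force passes 120 N, or if a joint passes its speed limit or range.

## Working session

There is one attempt and no reset: what is moved stays moved. The work goes in short steps, Python scripts to look and compute and a tool call to move; the robot and the scene stay as the last step left them, time stands still between calls to the robot, and variables do not carry over. Pictures are saved under pics/ and viewed, and the job is handed in when it is done.

Besides the shell and the picture viewer there is one more tool, called after "Request:" as a command line: name --argument value ..., lists and objects as JSON in quotes. servo_tool: Moves the arm, as the interface text tells. Its arguments: {"type":"object","properties":{"plan":{"type":"array"}},"required":["plan"]}

```bash
mkdir -p pics; ls
python3 - <<'E'
from cell import arm
import cv2
for n in("side","top"):
    cv2.imwrite(f"pics/{n}0.png",arm.grab_frame(n)[:,:,::-1])
    print(arm.camera_model(n))
print(arm.state()); print(arm.tip_extent)
E
```

```text
pics
{'fx': 427.5198889318244, 'fy': 427.5198889318244, 'cx': 251.08538743737412, 'cy': 192.5846759478629, 'rvec': array([ 2.14587557, -0.93923108,  0.44075507]), 'tvec': array([-0.35839915,  0.3199146 ,  0.8611495 ])}
{'fx': 378.11516089303734, 'fy': 378.11516089303734, 'cx': 255.1746688401052, 'cy': 191.80058842143583, 'rvec': array([ 2.20974185, -2.15234494,  0.09262385]), 'tvec': array([-0.01111872,  0.54805207,  0.85338999])}
{'time_s': 0.1, 'q': array([ 6.40227878e+01,  1.72136105e+01,  8.71770375e+01,  7.41635123e-04,
        7.56687579e+01, -3.81731749e+00]), 'qd': array([ 0.05577997, -0.12657256, -0.09360465,  0.13608536,  0.12178002,
        0.03671867]), 'tau': array([ 1.43366397e-03, -5.44378996e+01, -3.62367868e+01, -8.75013939e-06,
        3.10270159e-03, -2.48727639e-05]), 'ee_pos': array([0.207389  , 0.50920545, 0.25276471]), 'tcp_rot': array([[-9.26133605e-01,  3.77195347e-01, -4.65418902e-04],
       [ 3.77195625e-01,  9.26133145e-01, -9.26582282e-04],
       [ 8.15373458e-05, -1.03369296e-03, -9.99999462e-01]]), 'force': array([ 0.10662693, -0.77705231,  0.13925217]), 'ft_torque': array([0.01630845, 0.00402079, 0.006446  ]), 'opening': 0.08551164671602492}
0.022
```

View pics/side0.png

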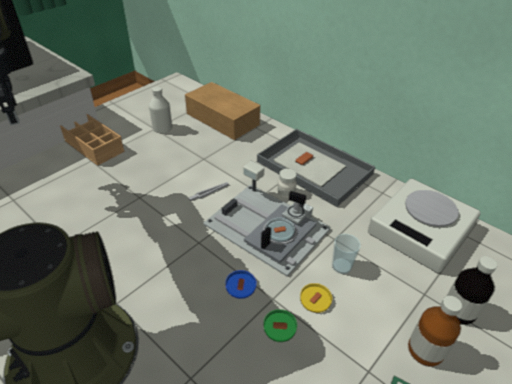

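View pics/top0.png

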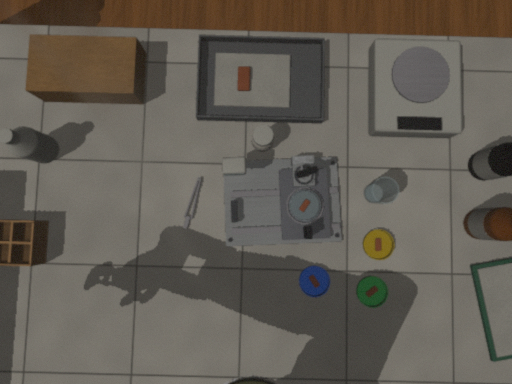

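The scene shows the base at about (280,200) in the top view, with the knob near (306,173), the handle near (308,231) and the stop near (235,210). I'll enlarge both views.

Run:
```python
import cv2
t=cv2.imread("pics/top0.png")[140:260,210:410]; cv2.imwrite("pics/top0c.png",cv2.resize(t,None,fx=4,fy=4,interpolation=cv2.INTER_CUBIC))
t=cv2.imread("pics/side0.png")[150:280,190:370]; cv2.imwrite("pics/side0c.png",cv2.resize(t,None,fx=4,fy=4,interpolation=cv2.INTER_CUBIC))
```

```text
(no output)
```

View pics/top0c.png

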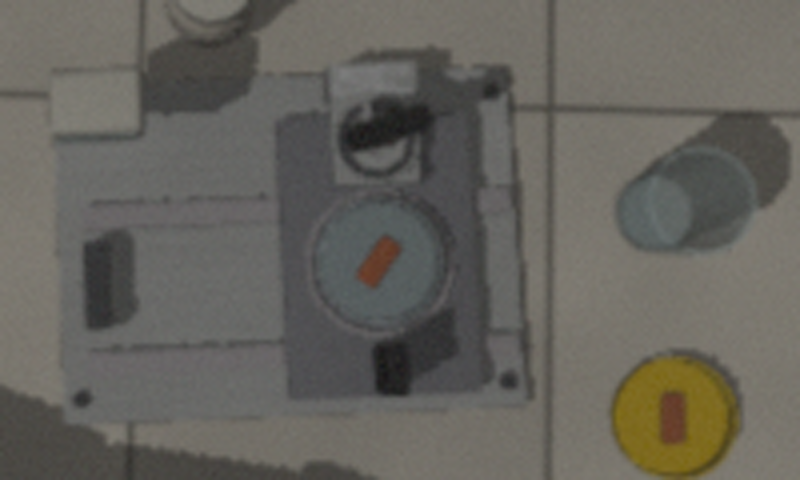

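View pics/side0c.png

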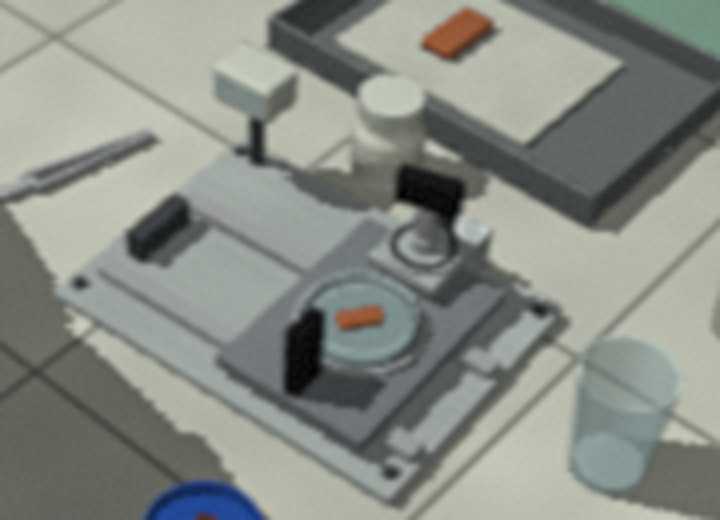

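```bash
cat > h.py <<'E'
import numpy as np,cv2
from cell import arm
def cam(n):
    m=arm.camera_model(n);R=cv2.Rodrigues(m["rvec"])[0];t=np.array(m["tvec"]);return m,R,t
def ray(n,u,v):
    m,R,t=cam(n);d=R.T@np.array([(u-m["cx"])/m["fx"],(v-m["cy"])/m["fy"],1]);return -R.T@t,d
def atz(n,u,v,z):
    c,d=ray(n,u,v);return c+d*(z-c[2])/d[2]
def proj(n,p):
    m,R,t=cam(n);q=R@np.array(p,float)+t;return np.array([m["fx"]*q[0]/q[2]+m["cx"],m["fy"]*q[1]/q[2]+m["cy"]])
def tc(u,v): return 210+(u-1.5)/4,140+(v-1.5)/4
def sc(u,v): return 190+(u-1.5)/4,150+(v-1.5)/4
E
python3 - <<'E'
from h import *
np.set_printoptions(precision=4,suppress=True)
print("cams",ray("top",0,0)[0],ray("side",0,0)[0])
for n,u,v,z in [("BL",66,419,.01),("BR",531,400,.01),("TR",513,68,.01),("sBL",82,398,.01),("sBR",508,380,.01),("sTR",491,90,.01)]:
    print(n,atz("top",*tc(u,v),z))
for n,u,v,z in [("sBL",80,284,.01),("sBR",391,472,.01),("sTR",540,309,.01)]:
    print("side",n,atz("side",*sc(u,v),z))
for p in [(346,150),(352,130),(428,104),(432,122)]: print("knob",atz("top",*tc(*p),.108))
for p in [(400,165),(465,183),(461,215),(397,198)]: print("knobside",atz("side",*sc(*p),.097))
E
```

```text
cams [0.4767 0.0052 0.8953] [-0.0844 -0.5432  0.8187]
BL [0.4249 0.0675 0.01  ]
BR [ 0.4429 -0.2025  0.01  ]
TR [ 0.638  -0.1904  0.01  ]
sBL [0.4373 0.0586 0.01  ]
sBR [ 0.4541 -0.189   0.01  ]
sTR [ 0.6244 -0.1775  0.01  ]
side sBL [0.4354 0.0596 0.01  ]
side sBR [ 0.454  -0.1878  0.01  ]
side sTR [ 0.625  -0.1755  0.01  ]
knob [ 0.5743 -0.0815  0.108 ]
knob [ 0.5849 -0.0845  0.108 ]
knob [ 0.5998 -0.1242  0.108 ]
knob [ 0.5903 -0.1264  0.108 ]
knobside [ 0.5918 -0.0767  0.097 ]
knobside [ 0.6066 -0.1172  0.097 ]
knobside [ 0.5812 -0.1331  0.097 ]
knobside [ 0.5662 -0.0947  0.097 ]
```

```bash
cat > ov.py <<'E'
from h import *
def box(c,yaw,lx,ly,z0,z1):
    a=np.deg2rad(yaw);X=np.array([np.cos(a),np.sin(a)]);Y=np.array([-X[1],X[0]])
    return [np.r_[np.array(c)+sx*lx/2*X+sy*ly/2*Y,z] for z in(z0,z1) for sx,sy in((1,1),(1,-1),(-1,-1),(-1,1))]
def draw(img,n,P,off,s,col):
    q=[((proj(n,p)-off)*s+s/2-.5) for p in P]; q=[tuple(int(round(v*8)) for v in a) for a in q]
    for i in range(4):
        for a,b in((i,(i+1)%4),(4+i,4+(i+1)%4),(i,4+i)): cv2.line(img,q[a],q[b],col,1,cv2.LINE_AA,3)
def overlay(files,boxes,wins,s,out):
    ims=[]
    for n in("top","side"):
        x,y,w,h=wins[n];im=cv2.resize(files[n][y:y+h,x:x+w],None,fx=s,fy=s,interpolation=cv2.INTER_CUBIC)
        for b,c in boxes: draw(im,n,b,np.array([x,y]),s,c)
        ims.append(im)
    cv2.imwrite(out,np.hstack(ims))
E
python3 - <<'E'
from ov import *
O=np.array([.5315,-.0615]);yaw=3.8
a=np.deg2rad(yaw);R=np.array([[np.cos(a),-np.sin(a)],[np.sin(a),np.cos(a)]])
for p in [(377,345),(409,345),(409,372),(377,372)]: print("handle top",atz("top",*tc(*p),.083))
for p in [(86,240),(112,240),(112,300),(86,325)]: print("stop",atz("top",*tc(*p),.032))
f={n:cv2.imread(f"pics/{n}0.png") for n in("top","side")}
k=box((.587,-.1045),20.5,.013,.044,.082,.108)
b=box(O,yaw,.2,.27,0,.01)
c=np.array([.587,-.1045])-O; print("knob in base",R.T@c)
overlay(f,[(k,(0,255,0)),(b,(0,0,255))],{"top":(215,145,130,110),"side":(205,180,130,110)},3,"pics/ov0.png")
overlay(f,[(k,(0,255,0))],{"top":(285,160,40,40),"side":(280,180,40,40)},10,"pics/ov1.png")
E
```

```text
handle top [ 0.47278853 -0.10270072  0.083     ]
handle top [ 0.47323585 -0.11983248  0.083     ]
handle top [ 0.45886308 -0.12003237  0.083     ]
handle top [ 0.4584177  -0.10292541  0.083     ]
stop [0.52797047 0.05782143 0.032     ]
stop [0.52836269 0.04296882 0.032     ]
stop [0.49413607 0.04194433 0.032     ]
stop [0.47955325 0.05630429 0.032     ]
knob in base [ 0.0525282  -0.04658366]
```

View pics/ov0.png

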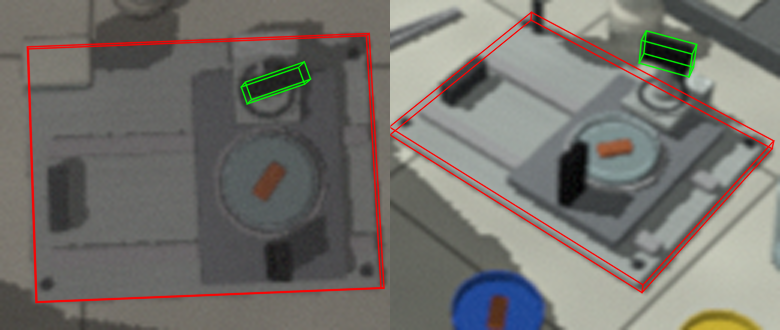

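View pics/ov1.png

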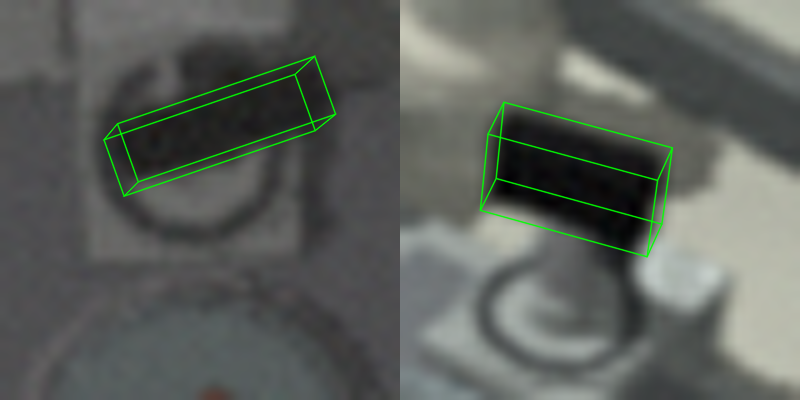

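Request:
servo_tool --plan '[[60, [-583, -425, 30], [0, 0, 0.826]], [60, [-583, -425, 30], [0, 0, 0.826]], [60, [-583, -425, 30], [0, 0, 0.826]], [60, [-583, -425, 30], [0, 0, 0.826]], [60, [-583, -425, 30], [0, 0, 0.826]], [60, [-583, -425, 30], [0, 0, 0.826]], [60, [-583, -425, 30], [0, 0, 0.826]], [60, [-583, -425, 30], [0, 0, 0.826]], [60, [-583, -425, 30], [0, 0, 0.826]], [60, [-583, -425, 30], [0, 0, 0.826]], [60, [-583, -425, 30], [0, 0, 0.826]], [60, [-583, -425, 30], [0, 0, 0.826]], [60, [-583, -425, 30], [0, 0, 0.826]], [60, [-583, -425, 30], [0, 0, 0.826]], [60, [-583, -425, 30], [0, 0, 0.826]], [60, [-583, -425, 30], [0, 0, 0.826]], [60, [-583, -425, 60], [0, 0, 0.826]], [60, [-583, -425, 83], [0, 0, 0.826]], [60, [-583, -425, 83], [0, 0, 0.826]], [60, [-583, -425, 83], [0, 0, 0.826]]]'

```text
time_s: 2.1
ee_pos: [0.5871, -0.1036, 0.171]
tcp_rot: [[-0.351, 0.936, -0.0], [0.936, 0.351, 0.0], [0.0, -0.0, -1.0]]
force: [-0.6, 0.2, 0.3]
opening: 0.0514
```

Run:
```python
from ov import *
s=arm.state();print(s["ee_pos"],s["q"])
ims=[]
for n,(x,y) in {"top":(265,130),"side":(260,120)}.items():
    im=arm.grab_frame(n)[:,:,::-1][y:y+100,x:x+80].copy();im=cv2.resize(im,None,fx=5,fy=5,interpolation=cv2.INTER_CUBIC)
    draw(im,n,box((.587,-.1045),20.5,.013,.044,.082,.108),np.array([x,y]),5,(0,255,0));ims.append(im)
cv2.imwrite("pics/ov2.png",np.hstack(ims))
```

```text
[ 0.58707112 -0.10363255  0.17096447] [-1.35315677e+01  2.73348367e+01  8.44803966e+01  2.13110994e-03
  6.81898358e+01 -3.40767475e+01]
```

View pics/ov2.png

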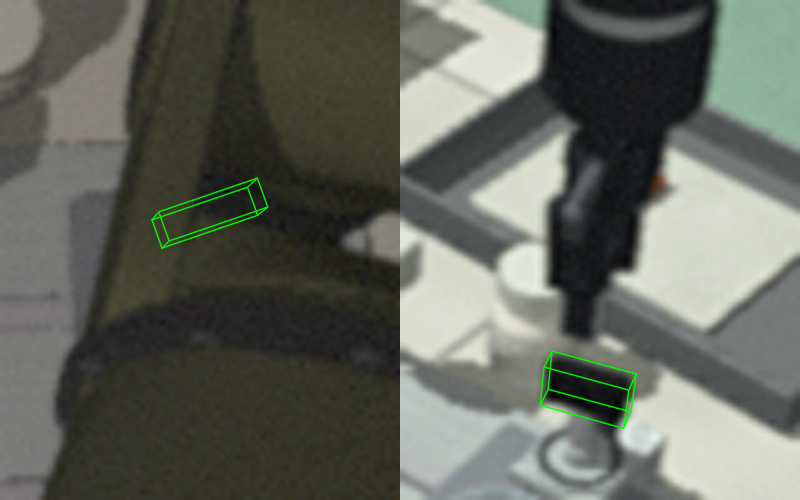

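The gripper hangs centred above the knob: its fingers are at about (580,310) in the side crop and the knob is at (588,385). I'll descend and close.

Request:
servo_tool --plan '[[60, [-1, 0, 30], [0, 0, 0]], [60, [-1, 0, 50], [0, 0, 0]], [60, [-1, 0, 60], [0, 0, 0]], [60, [-1, 0, 67], [0, 0, 0]], [60, [-1, 0, 71], [0, 0, 0]], [60, [-1, 0, 71], [0, 0, 0]], [60, [-1, 0, 71], [0, 0, 0]]]'

```text
time_s: 2.9
ee_pos: [0.5878, -0.1052, 0.1001]
tcp_rot: [[-0.35, 0.937, 0.001], [0.937, 0.35, -0.0], [-0.001, 0.001, -1.0]]
force: [0.4, -0.6, -0.3]
opening: 0.0512
```

Request:
servo_tool --plan '[[22, [0, 0, 0], [0, 0, 0]], [22, [0, 0, 0], [0, 0, 0]], [22, [0, 0, 0], [0, 0, 0]], [22, [0, 0, 0], [0, 0, 0]], [22, [0, 0, 0], [0, 0, 0]], [22, [0, 0, 0], [0, 0, 0]]]'

```text
time_s: 3.5
ee_pos: [0.5874, -0.1051, 0.0993]
tcp_rot: [[-0.35, 0.937, 0.0], [0.937, 0.35, -0.0], [-0.0, 0.0, -1.0]]
force: [0.1, 0.5, -0.0]
opening: 0.0188
```

Request:
servo_tool --plan '[[14, [0, 0, 0], [0, 0, 0]], [10, [0, 0, 0], [0, 0, 0]], [0, [0, 0, 0], [0, 0, 0]], [0, [0, 0, 0], [0, 0, 0]], [0, [0, 0, 0], [0, 0, 0]], [0, [0, 0, 0], [0, 0, 0]]]'

```text
time_s: 4.1
ee_pos: [0.5881, -0.1049, 0.0996]
tcp_rot: [[-0.35, 0.937, 0.002], [0.937, 0.35, 0.0], [-0.001, 0.002, -1.0]]
force: [4.4, 2.3, -1.3]
opening: 0.0122
```

Run:
```python
from h import *
np.set_printoptions(precision=4,suppress=True)
s=arm.state();print(s["force"],s["ft_torque"],s["opening"],s["ee_pos"])
cv2.imwrite("pics/s3.png",cv2.resize(arm.grab_frame("side")[120:230,240:340,::-1],None,fx=5,fy=5,interpolation=cv2.INTER_CUBIC))
```

```text
[ 4.4393  2.3233 -1.2615] [ 0.3229 -0.7779 -0.0166] 0.012249224774170649 [ 0.5881 -0.1049  0.0996]
```

View pics/s3.png

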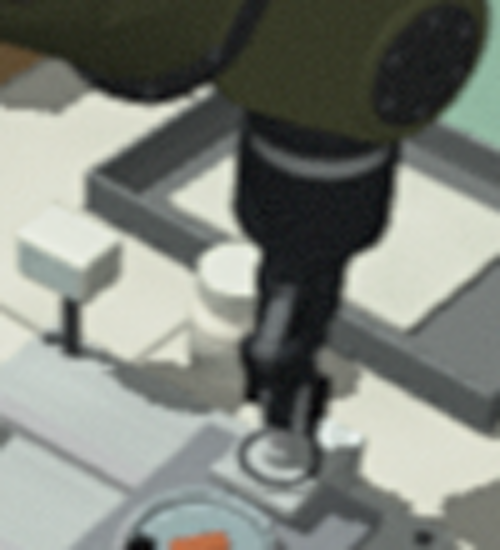

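Request:
servo_tool --plan '[[0, [0, 0.6, -3], [0, 0, 0]], [0, [0, 0.6, -6], [0, 0, 0]], [0, [0, 0.6, -9], [0, 0, 0]], [0, [0, 0.6, -12], [0, 0, 0]], [0, [0, 0.6, -15], [0, 0, 0]], [0, [0, 0.6, -17], [0, 0, 0]], [0, [0, 0.6, -17], [0, 0, 0]], [0, [0, 0.6, -17], [0, 0, 0]]]'

```text
time_s: 4.95
ee_pos: [0.588, -0.1048, 0.1152]
tcp_rot: [[-0.35, 0.937, -0.0], [0.937, 0.35, 0.0], [0.0, -0.0, -1.0]]
force: [7.9, 0.9, -14.5]
opening: 0.012
```

```bash
cat > st.py <<'E'
from h import *
np.set_printoptions(precision=4,suppress=True)
s=arm.state();print(s["force"],s["ft_torque"],s["opening"],s["ee_pos"]*1000,np.degrees(np.arctan2(s["tcp_rot"][1,1],s["tcp_rot"][0,1])))
E
python3 st.py
```

```text
[  7.9255   0.9043 -14.5343] [-0.0918 -1.4557 -0.0424] 0.011985510761278524 [ 587.9871 -104.7729  115.2294] 20.508765653723895
```

Request:
servo_tool --plan '[[0, [0, 1, 0], [0, 0, 0]], [0, [0, 1, 0], [0, 0, 0]], [0, [0, 1, 0], [0, 0, 0]]]'

```text
time_s: 5.25
ee_pos: [0.5883, -0.1047, 0.1154]
tcp_rot: [[-0.35, 0.937, -0.002], [0.937, 0.35, 0.0], [0.001, -0.002, -1.0]]
force: [0.5, -4.0, -14.0]
opening: 0.0118
```

```bash
python3 st.py
```

```text
[  0.5142  -3.9938 -14.0174] [-0.657  -0.1253 -0.0142] 0.011824945672698829 [ 588.3311 -104.6795  115.3631] 20.505004258431697
```

Request:
servo_tool --plan '[[0, [-0.5, 0, 0], [0, 0, 0.04]], [0, [-0.5, 0, 0], [0, 0, 0.09]], [0, [-0.5, 0, 0], [0, 0, 0.14]], [0, [-0.5, 0, 0], [0, 0, 0.19]], [0, [-0.5, 0, 0], [0, 0, 0.24]], [0, [-0.5, 0, 0], [0, 0, 0.29]], [0, [-0.5, 0, 0], [0, 0, 0.34]], [0, [-0.5, 0, 0], [0, 0, 0.34]]]'

```text
time_s: 6.05
ee_pos: [0.5881, -0.1048, 0.1154]
tcp_rot: [[-0.017, 1.0, -0.003], [1.0, 0.017, 0.001], [0.001, -0.003, -1.0]]
force: [-4.9, -0.3, -13.6]
opening: 0.0123
```

```bash
python3 st.py
```

```text
[ -4.8581  -0.3071 -13.6134] [-0.2054  0.7402 -0.0019] 0.012347803613154792 [ 588.1326 -104.8292  115.4145] 0.9866813390130167
```

Request:
servo_tool --plan '[[0, [0, -0.6, 0], [0, 0, 0.04]], [0, [0, -0.6, 0], [0, 0, 0.08]], [0, [0, -0.6, 0], [0, 0, 0.12]], [0, [0, -0.6, 0], [0, 0, 0.15]], [0, [0, -0.6, 0], [0, 0, 0.15]]]'

```text
time_s: 6.55
ee_pos: [0.5879, -0.1048, 0.1158]
tcp_rot: [[0.131, 0.991, -0.002], [0.991, -0.131, 0.001], [0.0, -0.002, -1.0]]
force: [-4.6, 0.3, -13.8]
opening: 0.0119
```

```bash
python3 st.py
```

```text
[ -4.6101   0.2893 -13.8319] [ 0.0804  0.9046 -0.0101] 0.011948212367746411 [ 587.9195 -104.8056  115.7991] -7.54565968496159
```

Request:
servo_tool --plan '[[0, [0, -0.5, 0], [0, 0, 0.025]], [0, [0, -0.5, 0], [0, 0, 0.05]], [0, [0, -0.5, 0], [0, 0, 0.07]], [0, [0, -0.5, 0], [0, 0, 0.07]]]'

```text
time_s: 6.95
ee_pos: [0.5878, -0.1048, 0.1161]
tcp_rot: [[0.201, 0.98, -0.001], [0.98, -0.201, 0.0], [0.0, -0.001, -1.0]]
force: [-4.8, 1.1, -14.0]
opening: 0.0121
```

```bash
python3 st.py
```

```text
[ -4.8214   1.143  -14.0451] [0.2129 1.0223 0.0372] 0.01211367778237626 [ 587.7798 -104.8123  116.105 ] -11.61506379213186
```

Request:
servo_tool --plan '[[0, [0, -0.5, 0.3], [0, 0, 0.025]], [0, [0, -0.5, 0.3], [0, 0, 0.05]], [0, [0, -0.5, 0.3], [0, 0, 0.07]], [0, [0, -0.5, 0.3], [0, 0, 0.07]]]'

```text
time_s: 7.35
ee_pos: [0.5877, -0.1046, 0.1161]
tcp_rot: [[0.269, 0.963, 0.0], [0.963, -0.269, 0.0], [0.0, 0.0, -1.0]]
force: [-2.1, 4.8, -13.9]
opening: 0.0124
```

```bash
python3 st.py
```

```text
[ -2.0939   4.7723 -13.896 ] [0.7349 0.4242 0.4497] 0.012446834791147707 [ 587.6816 -104.6298  116.1132] -15.619350635444974
```

Request:
servo_tool --plan '[[0, [0, 0, 0.3], [0, 0, -0.015]], [0, [0, 0, 0.3], [0, 0, -0.02]], [0, [0, 0, 0.3], [0, 0, -0.02]]]'

```text
time_s: 7.65
ee_pos: [0.5876, -0.1048, 0.1159]
tcp_rot: [[0.248, 0.969, 0.0], [0.969, -0.248, 0.0], [0.0, 0.0, -1.0]]
force: [-3.0, 5.2, -12.5]
opening: 0.0119
```

```bash
python3 st.py
```

```text
[ -2.9523   5.2064 -12.5078] [0.7724 0.6419 0.263 ] 0.011910905051362294 [ 587.619  -104.7609  115.9356] -14.382154479788925
```

Request:
servo_tool --plan '[[0, [0.5, -0.5, 1], [0, 0, -0.01]], [0, [0.5, -0.5, 2], [0, 0, -0.01]], [0, [0.5, -0.5, 3], [0, 0, -0.01]], [0, [0.5, -0.5, 4], [0, 0, -0.01]], [0, [0.5, -0.5, 5], [0, 0, -0.01]], [0, [0.5, -0.5, 5], [0, 0, -0.01]]]'

```text
time_s: 8.25
ee_pos: [0.5874, -0.1045, 0.1107]
tcp_rot: [[0.24, 0.971, 0.001], [0.971, -0.24, -0.0], [-0.0, 0.001, -1.0]]
force: [2.5, -1.7, -10.8]
opening: 0.0121
```

```bash
python3 st.py
```

```text
[  2.5346  -1.7458 -10.7789] [-0.3308 -0.275   0.2056] 0.012082183009348183 [ 587.4332 -104.4653  110.6913] -13.872356777196597
```

Request:
servo_tool --plan '[[0, [0, 0, 0.7], [0, 0, -0.01]], [0, [0, 0, 1.2], [0, 0, -0.01]], [0, [0, 0, 1.5], [0, 0, -0.01]], [0, [0, 0, 1.5], [0, 0, -0.01]]]'

```text
time_s: 8.65
ee_pos: [0.5875, -0.1045, 0.1101]
tcp_rot: [[0.23, 0.973, 0.001], [0.973, -0.23, -0.001], [-0.0, 0.001, -1.0]]
force: [-4.4, -2.7, 5.6]
opening: 0.0118
```

```bash
python3 st.py
```

```text
[-4.4473 -2.7113  5.6409] [-0.5614  0.6439  0.1264] 0.011779955383873782 [ 587.4769 -104.4698  110.0765] -13.296575476917553
```

Request:
servo_tool --plan '[[0, [0, -0.4, -0.7], [0, 0, -0.014]], [0, [0, -0.4, -0.7], [0, 0, -0.014]]]'

```text
time_s: 8.85
ee_pos: [0.5873, -0.1045, 0.1102]
tcp_rot: [[0.215, 0.977, 0.002], [0.977, -0.215, -0.001], [-0.0, 0.002, -1.0]]
force: [2.3, -4.3, -1.5]
opening: 0.0121
```

```bash
python3 st.py
```

```text
[ 2.2846 -4.34   -1.4716] [-0.8304 -0.4381  0.0691] 0.012128080756014717 [ 587.2922 -104.4593  110.1676] -12.436098085633875
```

Request:
servo_tool --plan '[[20, [0, 0, 0], [0, 0, 0]], [25, [0, 0, 0], [0, 0, 0]], [40, [0, 0, 0], [0, 0, 0]], [50, [0, 0, 0], [0, 0, 0]], [60, [0, 0, 0], [0, 0, 0]], [60, [0, 0, 0], [0, 0, 0]], [60, [0, 0, -20], [0, 0, 0]], [60, [0, 0, -60], [0, 0, 0]], [60, [0, 0, -90], [0, 0, 0]], [60, [0, 0, -90], [0, 0, 0]]]'

```text
time_s: 9.85
ee_pos: [0.5882, -0.1044, 0.2045]
tcp_rot: [[0.216, 0.976, 0.007], [0.976, -0.216, -0.002], [-0.0, 0.007, -1.0]]
force: [0.5, -1.0, -0.3]
opening: 0.0513
```

Run:
```python
from ov import *
import st
ims=[]
f={n:arm.grab_frame(n)[:,:,::-1].copy() for n in("top","side")}
a=np.deg2rad(20.5-32.9)
k=box((.5873,-.1047),20.5-33,.013,.044,.093,.119)
k2=box((.5873,-.1047),20.5-33,.013,.044,.082,.108)
overlay(f,[(k,(0,255,0)),(k2,(0,0,255))],{"top":(265,130,80,100),"side":(260,150,80,100)},5,"pics/ov4.png")
```

```text
[ 0.5205 -1.0122 -0.3249] [ 0.0631 -0.0618 -0.0445] 0.05133083998771858 [ 588.1626 -104.446   204.499 ] -12.488107890869946
```

View pics/ov4.png

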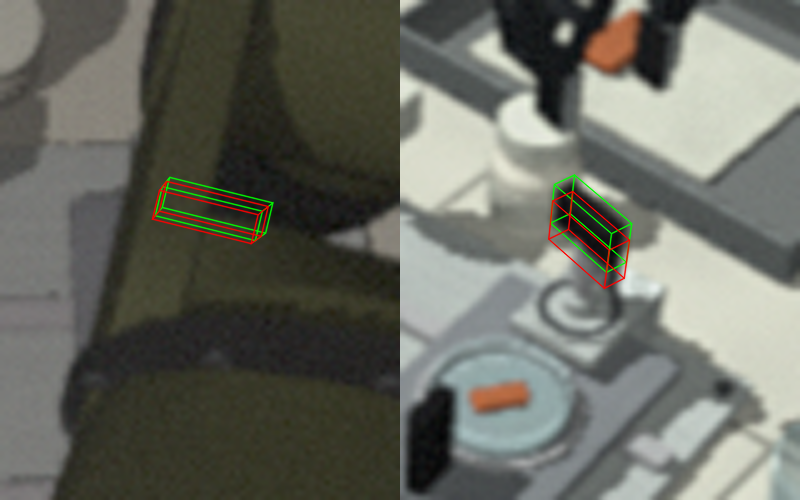

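The side crop shows the bar standing at the green box, raised 11 mm, so the knob is parked. Next I'll locate the handle.

Run:
```python
from ov import *
f={n:cv2.imread(f"pics/{n}0.png") for n in("top","side")}
for p in [(378,394),(409,394),(409,342)]: print(atz("top",*tc(*p),.083))
for c,o in [((.463,-.1138),"pics/ov5.png")]:
    overlay(f,[(box(c,3.8,.028,.012,.028,.083),(0,255,0))],{"top":(285,205,45,45),"side":(240,215,45,45)},8,o)
```

```text
[ 0.44675274 -0.10364192  0.083     ]
[ 0.44718268 -0.12019481  0.083     ]
[ 0.4748354  -0.11981024  0.083     ]
```

View pics/ov5.png

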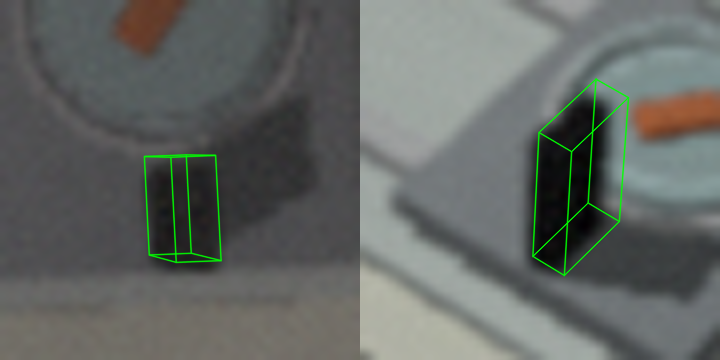

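Request:
servo_tool --plan '[[60, [-36, -122, 20], [0, 0, 1.286]], [60, [-36, -122, 20], [0, 0, 1.286]], [60, [-36, -122, 20], [0, 0, 1.286]], [60, [-36, -122, 20], [0, 0, 1.286]], [60, [-36, -122, 20], [0, 0, 1.286]], [60, [-36, -122, 20], [0, 0, 1.286]], [60, [-36, -122, 20], [0, 0, 1.286]], [60, [-36, -122, 20], [0, 0, 1.286]], [60, [-36, -122, 20], [0, 0, 1.286]], [60, [-36, -122, 20], [0, 0, 1.286]], [60, [-36, -122, 60], [0, 0, 1.286]], [60, [-36, -122, 60], [0, 0, 1.286]], [60, [-36, -122, 60], [0, 0, 1.286]]]'

```text
time_s: 11.25
ee_pos: [0.4596, -0.1128, 0.1398]
tcp_rot: [[0.998, 0.068, -0.002], [0.068, -0.998, 0.001], [-0.002, -0.001, -1.0]]
force: [1.2, -0.5, -0.2]
opening: 0.0506
```

Run:
```python
from ov import *
import st
f={n:arm.grab_frame(n)[:,:,::-1].copy() for n in("top","side")}
overlay(f,[(box((.461,-.1135),3.8,.028,.012,.028,.083),(0,255,0))],{"top":(265,150,80,110),"side":(220,150,80,110)},5,"pics/ov6.png")
```

```text
[ 1.2387 -0.494  -0.1599] [-0.0094 -0.058  -0.0158] 0.050581145790378285 [ 459.5615 -112.8162  139.7732] -86.07895569854007
```

View pics/ov6.png

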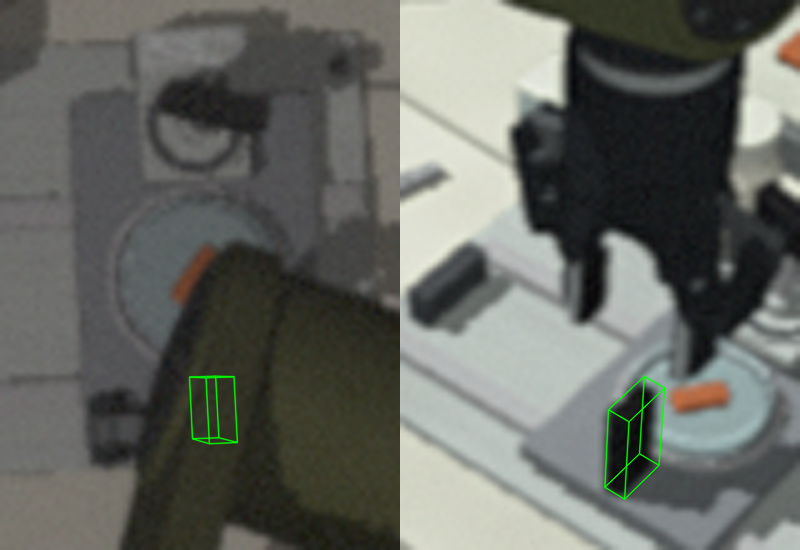

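The fingers straddle the handle: in the side crop the tips are at about (590,315) and (695,370) with the handle at (635,440) below. I'll descend and close.

Request:
servo_tool --plan '[[60, [0, 0, 30], [0, 0, 0]], [60, [0, 0, 50], [0, 0, 0]], [60, [0, 0, 62], [0, 0, 0]], [60, [0, 0, 69], [0, 0, 0]], [60, [0, 0, 69], [0, 0, 0]], [40, [0, 0, 69], [0, 0, 0]], [25, [0, 0, 69], [0, 0, 0]], [22, [0, 0, 69], [0, 0, 0]], [22, [0, 0, 69], [0, 0, 0]], [22, [0, 0, 69], [0, 0, 0]]]'

```text
time_s: 12.35
ee_pos: [0.4599, -0.1129, 0.0711]
tcp_rot: [[0.998, 0.067, 0.0], [0.067, -0.998, -0.0], [0.0, 0.0, -1.0]]
force: [-0.3, 0.4, -0.6]
opening: 0.0191
```

Request:
servo_tool --plan '[[14, [0, 0, 0], [0, 0, 0]], [10, [0, 0, 0], [0, 0, 0]], [0, [0, 0, 0], [0, 0, 0]], [0, [0, 0, 0], [0, 0, 0]], [0, [0, 0, 0], [0, 0, 0]], [0, [0, 0, 0], [0, 0, 0]]]'

```text
time_s: 12.95
ee_pos: [0.4599, -0.1124, 0.0711]
tcp_rot: [[0.998, 0.067, -0.0], [0.067, -0.998, 0.001], [-0.0, -0.001, -1.0]]
force: [-1.8, 6.8, 4.7]
opening: 0.0116
```

Run:
```python
from ov import *
import st
f={n:arm.grab_frame(n)[:,:,::-1].copy() for n in("top","side")}
overlay(f,[],{"top":(265,150,80,110),"side":(220,150,80,110)},5,"pics/ov7.png")
```

```text
[-1.8163  6.8059  4.7421] [0.9896 0.2288 0.0837] 0.01155206480474078 [ 459.8683 -112.3527   71.1092] -86.16044806211313
```

View pics/ov7.png

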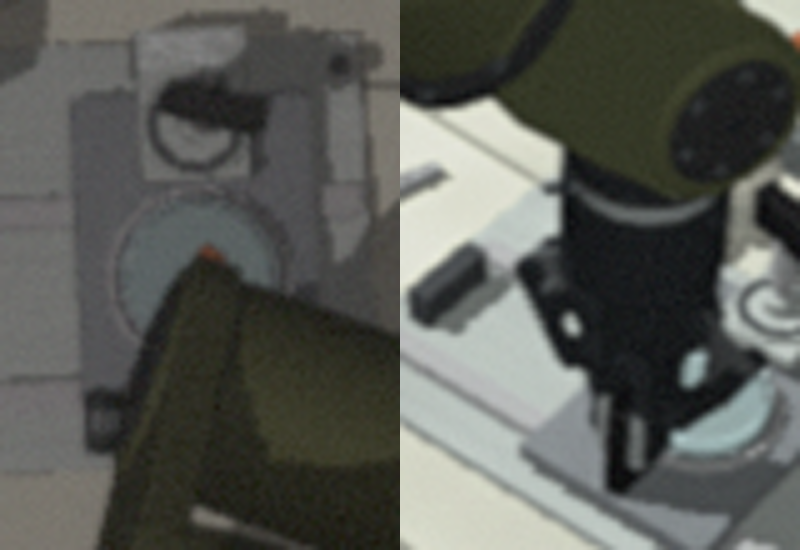

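Request:
servo_tool --plan '[[0, [0, -1, 0], [0, 0, 0]], [0, [0, -3, 0], [0, 0, 0]], [0, [0, -6, 0], [0, 0, 0]], [0, [0, -10, 0], [0, 0, 0]]]'

```text
time_s: 13.45
ee_pos: [0.4593, -0.1031, 0.0711]
tcp_rot: [[0.998, 0.067, 0.0], [0.067, -0.998, -0.0], [0.0, 0.001, -1.0]]
force: [-2.8, -3.5, 5.9]
opening: 0.0112
```

```bash
python3 st.py
```

```text
[-2.8109 -3.4884  5.9366] [-0.4415  0.4052  0.0953] 0.011227452558904403 [ 459.2641 -103.0911   71.1275] -86.18240650183954
```

The stage moves freely, with about 3 N of drag. I'll continue.

Request:
servo_tool --plan '[[0, [0, -4, 0], [0, 0, 0]], [0, [0, -9, 0], [0, 0, 0]], [0, [0, -14, 0], [0, 0, 0]], [0, [0, -19, 0], [0, 0, 0]], [0, [0, -24, 0], [0, 0, 0]], [0, [0, -29, 0], [0, 0, 0]], [0, [0, -34, 0], [0, 0, 0]], [0, [0, -39, 0], [0, 0, 0]], [0, [0, -44, 0], [0, 0, 0]], [0, [0, -49, 0], [0, 0, 0]], [0, [0, -54, 0], [0, 0, 0]], [0, [0, -59, 0], [0, 0, 0]], [0, [0, -64, 0], [0, 0, 0]], [0, [0, -68, 0], [0, 0, 0]], [0, [0, -71, 0], [0, 0, 0]], [0, [0, -74, 0], [0, 0, 0]], [0, [0, -76, 0], [0, 0, 0]]]'

```text
time_s: 15.15
ee_pos: [0.454, -0.027, 0.0711]
tcp_rot: [[0.998, 0.067, -0.0], [0.067, -0.998, -0.0], [-0.0, 0.0, -1.0]]
force: [-4.3, -2.4, 7.0]
opening: 0.011
```

Run:
```python
from ov import *
import st
f={n:arm.grab_frame(n)[:,:,::-1].copy() for n in("top","side")}
overlay(f,[],{"top":(215,140,130,110),"side":(205,160,130,110)},3,"pics/ov8.png")
```

```text
[-4.2735 -2.3653  6.974 ] [-0.424   0.5629  0.0315] 0.01099860932083296 [454.0274 -27.0406  71.0999] -86.16666486796655
```

View pics/ov8.png

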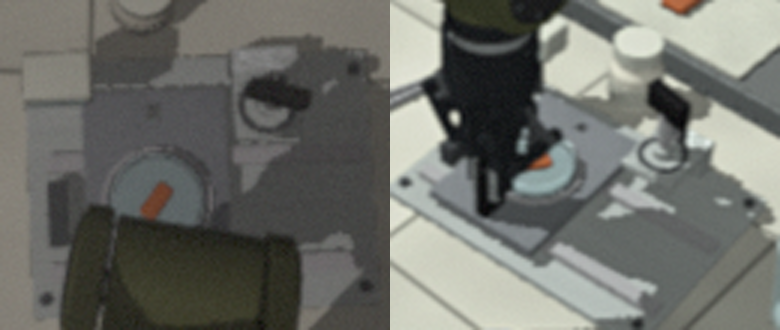

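Request:
servo_tool --plan '[[0, [0, -2, 0], [0, 0, 0]], [0, [0, -4, 0], [0, 0, 0]], [0, [0, -6, 0], [0, 0, 0]], [0, [0, -8, 0], [0, 0, 0]], [0, [0, -10, 0], [0, 0, 0]], [0, [0, -11, 0], [0, 0, 0]], [0, [0, -12, 0], [0, 0, 0]], [0, [0, -12.5, 0], [0, 0, 0]], [0, [0, -13, 0], [0, 0, 0]]]'

```text
time_s: 16.15
ee_pos: [0.4531, -0.0142, 0.0711]
tcp_rot: [[0.998, 0.067, -0.0], [0.067, -0.998, -0.0], [-0.0, 0.0, -1.0]]
force: [-4.2, -2.4, 7.9]
opening: 0.0112
```

```bash
python3 st.py
```

```text
[-4.2099 -2.3555  7.9017] [-0.3886  0.5941  0.0171] 0.011167284977054234 [453.1216 -14.1992  71.0641] -86.17422129636215
```

Request:
servo_tool --plan '[[0, [0, -0.5, 0], [0, 0, 0]], [0, [0, -1, 0], [0, 0, 0]], [0, [0, -1.5, 0], [0, 0, 0]], [0, [0, -2, 0], [0, 0, 0]], [0, [0, -2, 0], [0, 0, 0]]]'

```text
time_s: 16.65
ee_pos: [0.453, -0.0124, 0.0711]
tcp_rot: [[0.998, 0.067, -0.0], [0.067, -0.998, -0.001], [-0.0, 0.001, -1.0]]
force: [-3.8, -5.4, 7.0]
opening: 0.011
```

```bash
python3 st.py
```

```text
[-3.8389 -5.4427  7.0138] [-0.8628  0.5777  0.0741] 0.010974427861581988 [453.037  -12.4451  71.1025] -86.17256604124086
```

Request:
servo_tool --plan '[[0, [0, -0.4, 0], [0, 0, 0]], [0, [0, -0.8, 0], [0, 0, 0]], [0, [0, -0.8, 0], [0, 0, 0]]]'

```text
time_s: 16.95
ee_pos: [0.453, -0.0124, 0.0711]
tcp_rot: [[0.998, 0.067, -0.0], [0.067, -0.998, -0.002], [-0.0, 0.002, -1.0]]
force: [-3.5, -13.8, 7.1]
opening: 0.0113
```

```bash
python3 st.py
```

```text
[ -3.4526 -13.7958   7.1001] [-2.044   0.7195  0.1015] 0.011258805705104988 [453.0224 -12.3801  71.1008] -86.1768588734148
```

Request:
servo_tool --plan '[[0, [0, 0.8, 0], [0, 0, 0]], [0, [0, 0.8, 0], [0, 0, 0]], [18, [0, 0.8, 0], [0, 0, 0]], [25, [0, 0.8, 0], [0, 0, 0]], [40, [0, 0.8, 0], [0, 0, 0]], [60, [0, 0.8, 0], [0, 0, 0]], [60, [0, 0.8, 0], [0, 0, 0]], [60, [0, 0.8, -20], [0, 0, 0]], [60, [0, 0.8, -60], [0, 0, 0]], [60, [0, 0.8, -100], [0, 0, 0]], [60, [0, 0.8, -130], [0, 0, 0]], [60, [-100, 0.8, -150], [0, 0, 0]], [60, [-100, 0.8, -150], [0, 0, 0]], [60, [-100, 0.8, -150], [0, 0, 0]], [60, [-100, 0.8, -150], [0, 0, 0]]]'

```text
time_s: 18.45
ee_pos: [0.3533, -0.0189, 0.2216]
tcp_rot: [[0.998, 0.066, 0.002], [0.066, -0.998, -0.0], [0.002, 0.001, -1.0]]
force: [-0.3, -0.3, -0.2]
opening: 0.0512
```

Run:
```python
from ov import *
import st
f={n:arm.grab_frame(n)[:,:,::-1].copy() for n in("top","side")}
c=np.array([.453,-.0128])
k=box((.5873,-.1047),20.5-33,.013,.044,.093,.119)
overlay(f,[(box(c,3.8,.028,.012,.028,.083),(0,255,0)),(k,(0,255,0))],{"top":(215,140,130,110),"side":(205,160,130,110)},3,"pics/ov9.png")
cv2.imwrite("pics/full9.png",np.hstack([cv2.resize(f[n],(400,300)) for n in f]))
```

```text
[-0.3486 -0.3002 -0.2138] [ 0.0505 -0.0519 -0.0292] 0.05123180098328489 [353.2991 -18.8913 221.6105] -86.1985538745933
```

View pics/ov9.png

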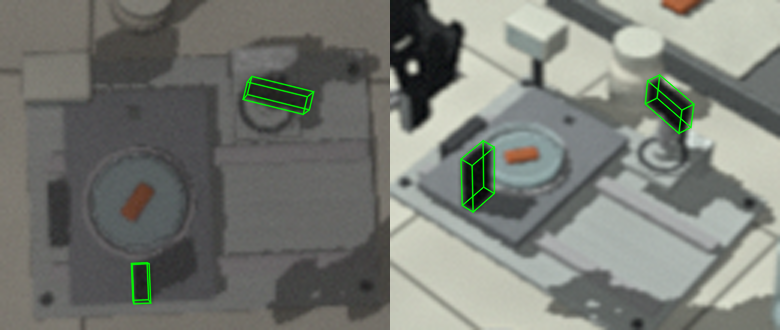

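View pics/full9.png

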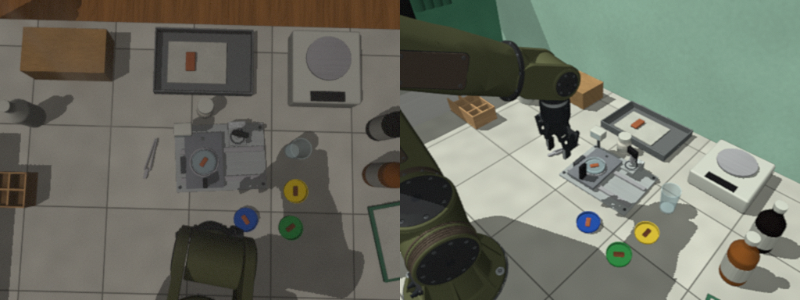

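The stage's edge is against the stop at (65,210) in the top crop. The dish is in its nest at (138,200), the knob is raised, and the bystanders are where they were. I'll hand the job in.

```bash
python3 -c "
from cell import arm
print(arm.sign_off())"
```

```text
the job is handed in; nothing more can be done
None
```

I unlocked the stage and slid it against the end stop, and handed the job in at about 18.5 s of the 70 s limit. No check failed.

- **Knob:** I lifted it about 16 mm and turned it clockwise about 33° until the key met the shoulder. The measured torque peaked at 0.45 N m, above the suggested 0.15–0.3 but below the 0.65 that harms it. I eased it to about 0.25 and let the key down. It seated at about 10.5–11 mm of lift, and the camera shows it staying up after release.
- **Stage:** I pulled it by its handle about 100 mm until it stopped moving. The last push measured about 14 N, so roughly 11 N on the stop after drag. I eased off before opening the gripper.
- **Last pictures:** The stage edge is against the stop and the dish is in its nest. The jar, beaker and forceps look untouched, and the gripper is clear of everything. The pictures cannot resolve a sub-millimetre gap at the stop. That the stage is fully seated rests on the force and travel readings from before release.

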